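# Lock a casting into the sanding jig with a hairpin clip

### The job

Press the yellow forked bar of the sanding jig all the way down onto the casting, then take the red-tabbed hairpin clip from the bench and push it level and sideways, from the open end of the fork, onto the neck of the stud, between the bar and the stud's head, until its legs snap past and the stud sits fully home in the clip. The stud gives way before it comes up against its stop, so feel for the snap, never push on the stud with more than 25 N, then let go and leave everything else on the bench where it is.

Things in the scene. Friction and masses are not known exactly. Their poses are not given: they have to be found in the camera images.
- bar (a joint): yellow forked hold-down bar, hinged at the jig's far end, 46 mm wide, 8 mm thick, reaching 119 mm from its hinge. 0 = fully down, level, its top 50 mm above the bench; grows (rad) as it is raised; friction holds it where it is left. The fork's open end points to the near side; its 22 mm gap starts 71 mm from the hinge; lowered, its prongs lie either side of the stud
- bar_pad (a point): middle of the black pad on the bar's top face, 42 mm from the hinge axis towards the fork (x runs along the bar to the hinge). The hinge axis is level, 46 mm above the bench. Pressing down here takes under 8 N; press on the pad or a little further from the hinge
- stud_neck (a point): centre of the free neck of the upright steel stud, 56 mm above the bench, half-way between the lowered bar's top (50 mm) and the underside of the stud's head (62 mm). Neck 14 mm and head 20 mm in diameter, head's top at 70 mm. x is level, along the jig to the bar's hinge: the clip is pushed on in this direction; z up
- stud (a joint): how far (m) the stud is pressed into its rubber stop: 0 when not pressed, 0.001 for each 6 N of push along x, so 0.0042 at 25 N. Ahead of the stop the stud floats in a slot: under about 3 N it slides away in +x, 4 to 20 mm (not known beforehand) before the stop holds it. All else of the jig is fast to the bench
- jig: the jig's fixed aluminium base plate, 200 x 90 x 12 mm, carrying casting and hinge; same axes as the stud. Origin on the bench 105 mm on the near side of the hinge axis; the plate runs from 75 mm on the near side (-x) to 125 mm on the far side of it. Above the plate the near side is clear for the fingers
- clip_tab (a point): centre of the clip's red upright grip tab, 26 mm long (x), 12 mm wide (y), 36 mm tall (z), 18 mm above the clip's underside. x is level and points along the legs, from the tab to their open tips; pinch it across its 12 mm width
- clip_seat (a point): where the stud's axis sits when the clip is home: half-way between the legs, 3 mm above the clip's underside, 43 mm along x from the tab's centre (same axes). Inward bulges of the legs 7 mm beyond it leave a throat of 10.4 mm; the tips, 23 mm beyond it, flare to 23 mm. A cross-piece 7.8 mm behind it stops the stud
- clip: the whole clip, flat on the bench: steel, about 100 g, legs 6 mm thick, sprung; origin on its underside below clip_seat, same axes. Spreading the bulges over the neck takes some 8 to 15 N of push; it drops at the snap and rises again when the cross-piece meets the stud
- grinder: green and black angle grinder lying on the bench, 240 mm long; leave it
- abrasive_roll: maroon roll of abrasive paper standing, 100 mm wide, 100 mm tall; leave it
- blue_tin: blue tin box, 114 x 84 x 68 mm; leave it
- sanding_block: cork sanding block, 72 x 112 x 25 mm; leave it
- disc_stack: flat stack of brown sanding discs, 110 mm wide, 18 mm tall; leave it
- wrench: steel wrench lying on the bench; leave it
- jar: white jar with orange cap, 52 mm wide, 70 mm tall; leave it
Mind the look-alikes: they are no part of the job. Leave any blue or turquoise look-alike of the clip alone.

How it is judged (in metres and radians):
On the way, in this order (a step that is already met when the one before it is completed fails the run):
1. the yellow bar is fully down (value of joint bar below 0.05 rad), for 0.2 s.
2. the clip has snapped home on the stud's neck, with the bar down (x of clip_seat in the frame of stud_neck between -0.003 and 0.003 m and y of clip_seat in the frame of stud_neck between -0.003 and 0.003 m and z of clip_seat in the frame of stud_neck between -0.006 and 0.006 m and angle between the x axis of clip_seat and the x axis of stud_neck, either way round below 0.35 rad and angle between clip_seat's own z axis and vertical below 0.25 rad and value of joint bar below 0.05 rad), for 0.2 s.
At the end, for the whole second after the job is handed in: The bar is down (joint below 0.05 rad) and the clip sits on the stud's neck between bar and head: clip_seat within 3 mm of stud_neck along x and across, within 6 mm in height, its legs pointing along the stud's x within 0.35 rad, tilted less than 0.25 rad, at rest (all of step 2 and linear speed of clip below 0.02 m/s); the robot touches nothing.
It fails at once if the stud is pushed against its stop with more than 25 N (stop pressed in by more than 4.2 mm) (value of joint stud above 0.0042 m).
It fails at once if a bystander is moved by more than 30 mm (distance of any of grinder, abrasive_roll, blue_tin, sanding_block, disc_stack, wrench, jar from where it was at the start of the episode above 0.03 m).
It also fails if it takes over 72 s, if anything falls off the work surface, if the arm or the gripper's body presses on something with over 40 N, if the wrist force passes 120 N, or if a joint passes its speed limit or range.

### The arm

A 6-joint arm with a two-finger parallel gripper is mounted at the origin on the work surface. World frame = base frame: x ahead of the robot, y to its left, z up, the work surface at z = 0. Lengths are in mm, angles in rad, forces in N, time in s.
With the tool pointing down it reaches from about 400 to 925 mm from the base axis. Payload 12.5 kg.
Tool frame: the origin (TCP) lies between the finger pads; the fingertips stand 11 mm ahead of it and the grasp point (between the pads) lies 8 mm behind it (env.tip_extent is the distance from the TCP to the fingertips, in mm); x points along the fingers, z is the direction in which the jaws open and shut, and the axes are right-handed (so a half turn about x gives the same grasp; the last joint's range is limited). The gripper opens to 95 mm and grips with 3 to 60 N. Pads are 20 mm wide; open, the fingers measure 119 mm over their backs; the gripper's body (75 mm by 180 mm) begins 59 mm behind the grasp point.
Start: joints at [-1.223, 0.491, 1.559, -0, 1.092, -0.106], TCP at [274.014, -561.749, 225.661] pointing down, gripper open.
Joint ranges: [-3.1, 3.1], [-0.84, 2.19], [0.05, 2.79], [-1.13, 4.28], [0.06, 2.93], [-2.69, 2.69]. Speed limits (rad/s): [2.22, 2.22, 2.79, 3.14, 3.14, 3.14].

### API

Orientations are given as [roll, pitch, yaw] about the fixed x, y, z axes, in that order (R = Rz(yaw) Ry(pitch) Rx(roll)).
In Python, from cell import status, imaging, env gives the robot as it stands. The module is installed in compiled form; this text tells all that it offers.
- The arm moves only by the tool apply_moves, never from a script. Its argument "increments" is a list of rows, each a list of 5 numbers: the closure, from 0 (fully open) to 1 (shut), then the shift along the tool's x, y, z in mm, then the turn about the tool's x in degrees. A call has 1 to 10 rows; each row shifts and turns the commanded pose from where the row before left it, along the tool's axes as they then stand; what a row does not reach is not made up. A row lasts 1/10 s, in which the tool goes at most 50 mm and 8.59 degrees, less where a joint would pass 70% of its speed; a pose out of reach is approached as far as the arm can. A call with a gripper value outside its range is refused whole. The fingers move at their own pace and stop on an object; the grip force is fixed at half the most. Time passes only in rows, so rows that do not move let the fingers close. It gives the time, the measured TCP pose, the force and the opening at its end, in the units of the state.
- status.state(): the state, without advancing time (a new reading comes with each control period).
- imaging.read_camera(name): name is "scene" or "top"; returns a dict with "pixels" (384x512x3 uint8, red, green, blue), "fovy" (degrees; the focal length in pixels is half the picture's height over the tangent of half this angle, whatever the lens; pixels are square), "cx", "cy" (the principal point, pixels), "distortion" ([k1, k2, p1, p2, k3] as OpenCV has them; the pictures are not rectified), "R" (3x3) and "t" (3): a world point X has camera coordinates R X + t. Camera axes: x right, y down, z forward; pixel columns grow to the right and rows downward; lengths in mm; the calibration is good to about 2 mm. A picture is of the moment at which its call begins. There is no depth.
- env.job_done(): hands the job in, once; it reports no verdict.
The state is a dict: "t": time; "joints": joint angles; "qvel": joint speeds; "tau": joint torques, N m; "eef_pos": TCP position; "tcp_rot": TCP orientation; "ft_force": force on the tool from outside, world axes, zero at the start; "moment": the same for the moment, N m; "opening": opening from 0.0 (shut) to 1.0 (fully open).
Only numpy, scipy, OpenCV 4.12 (cv2) and the standard library are available. Lean on these libraries where they do the work, as an engineer would, in place of code of your own. Each camera call takes 0.05 s, during which the arm holds its last target. There are 200 camera calls.

## Working session

There is one attempt and no reset: what is moved stays moved. The work goes in short steps, Python scripts to look and compute and a tool call to move; the robot and the scene stay as the last step left them, time stands still between calls to the robot, and variables do not carry over. Pictures are saved under pics/ and viewed, about 8 in all and at most 12, crops included, and the job is handed in when it is done.

Besides the shell and the picture viewer there is one more tool, called after ">>>" as name(argument=value, ...), one argument or row to a line, values as JSON. apply_moves: Moves the arm, as the interface text tells. Its arguments: {"type":"object","properties":{"increments":{"type":"array"}},"required":["increments"]}

```bash
mkdir -p pics; cat > h.py <<'E'
import numpy as np, cv2
from cell import status, imaging, env
from scipy.spatial.transform import Rotation as Ro
def cam(n):
    c=imaging.read_camera(n); f=192/np.tan(np.radians(c["fovy"])/2)
    c["K"]=np.array([[f,0,c["cx"]],[0,f,c["cy"]],[0,0,1]]);c["D"]=np.array(c["distortion"],float)
    c["R"]=np.array(c["R"]);c["t"]=np.array(c["t"]);return c
def save(c,fn,box=None,s=1):
    p=c["pixels"][:,:,::-1]
    if box: p=p[box[1]:box[3],box[0]:box[2]]
    cv2.imwrite("pics/"+fn,cv2.resize(p,None,fx=s,fy=s,interpolation=cv2.INTER_CUBIC))
def ray(c,uv):
    u=cv2.undistortPoints(np.array([[uv]],float),c["K"],c["D"])[0,0]
    o=-c["R"].T@c["t"]; d=c["R"].T@np.array([u[0],u[1],1]); return o,d/np.linalg.norm(d)
def atz(c,uv,z):
    o,d=ray(c,uv); return o+d*(z-o[2])/d[2]
def proj(c,X):
    return cv2.projectPoints(np.array(X,float).reshape(-1,3),cv2.Rodrigues(c["R"])[0],c["t"],c["K"],c["D"])[0][:,0]
def tri(r1,r2):
    A=0;b=0
    for o,d in (r1,r2):
        P=np.eye(3)-np.outer(d,d);A=A+P;b=b+P@o
    return np.linalg.solve(A,b)
E
python3 - <<'E'
from h import *
import pickle
C={}
for n in("top","scene"):
    C[n]=c=cam(n);save(c,n+"0.png",s=1.5);print(n,c["fovy"],c["D"],-c["R"].T@c["t"],c["R"].round(2).tolist())
pickle.dump(C,open("c0.pkl","wb"))
s=status.state();print(s)
E
```

```text
top 54.117543330013426 [-0.11300094  0.          0.          0.          0.        ] [ 461.90426231  -37.61540457 1130.47711205] [[-0.02, -1.0, -0.02], [-1.0, 0.02, -0.08], [0.08, 0.02, -1.0]]
scene 51.414160851173534 [-0.11221993  0.          0.          0.          0.        ] [ 998.54722869 -701.04238212  927.60634234] [[0.84, 0.55, -0.0], [0.39, -0.61, -0.69], [-0.38, 0.57, -0.73]]
{'t': 0.1, 'joints': array([-1.22260796e+00,  4.91447249e-01,  1.55937549e+00,  4.72337385e-06,
        1.09168017e+00, -1.05654332e-01]), 'qvel': array([ 6.38349127e-04,  1.59693508e-03, -2.28654225e-03,  1.32311154e-03,
       -4.65714649e-04, -7.63941981e-05]), 'tau': array([ 1.94779474e-03, -6.13624263e+01, -2.58608544e+01,  6.93671568e-02,
        4.70286445e-02, -5.98020961e-05]), 'eef_pos': array([ 273.93843953, -561.55190025,  225.15698594]), 'tcp_rot': array([3.03133574, 1.56988606, 1.91437994]), 'ft_force': array([-0.07969093, -0.57711906,  0.3277277 ]), 'moment': array([ 1.52777342e-05, -1.07725013e-02, -7.42609153e-03]), 'opening': 1.003043169734465}
```

View pics/top0.png

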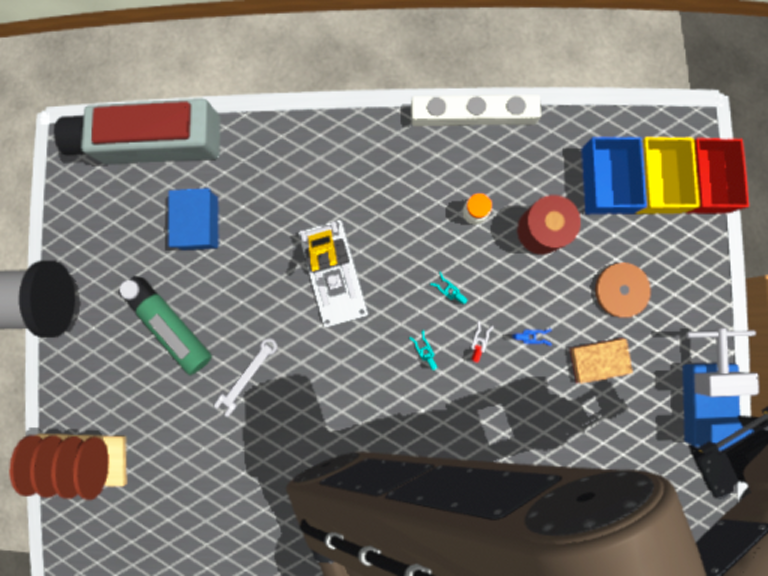

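View pics/scene0.png

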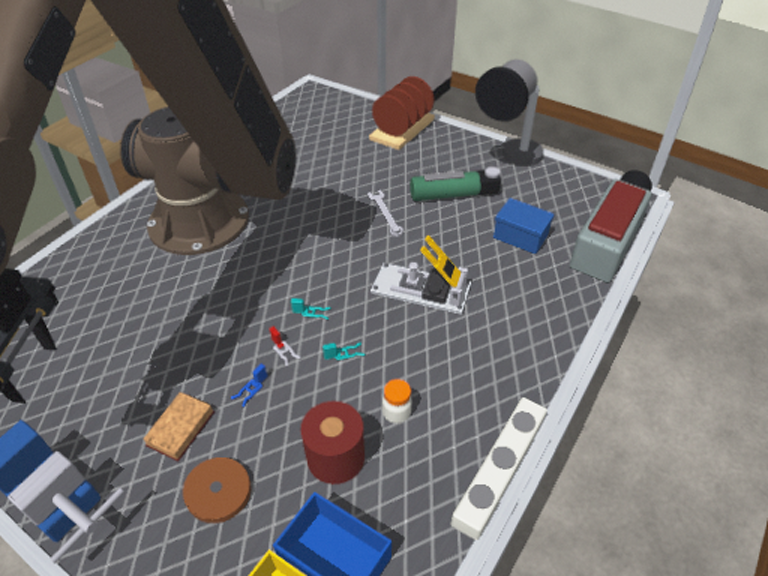

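```bash
python3 - <<'E'
import pickle,cv2,numpy as np
C=pickle.load(open("c0.pkl","rb"))
def cr(n,x,y,w,h,s):
    return cv2.resize(C[n]["pixels"][y:y+h,x:x+w,::-1],(w*s,h*s),interpolation=cv2.INTER_CUBIC)
# jig: top 190..260,140..225 ; scene 240..320,150..215 ; clip top 300..340,205..250; scene 170..210,210..255
a=np.hstack([cr("top",190,140,60,80,6),cr("scene",240,150,72,80,6)])
cv2.imwrite("pics/jig.png",a)
b=np.hstack([cr("top",300,205,40,45,10),cr("scene",172,210,40,45,10)])
cv2.imwrite("pics/clip.png",b);print(a.shape,b.shape)
E
```

```text
(480, 792, 3) (450, 800, 3)
```

View pics/jig.png

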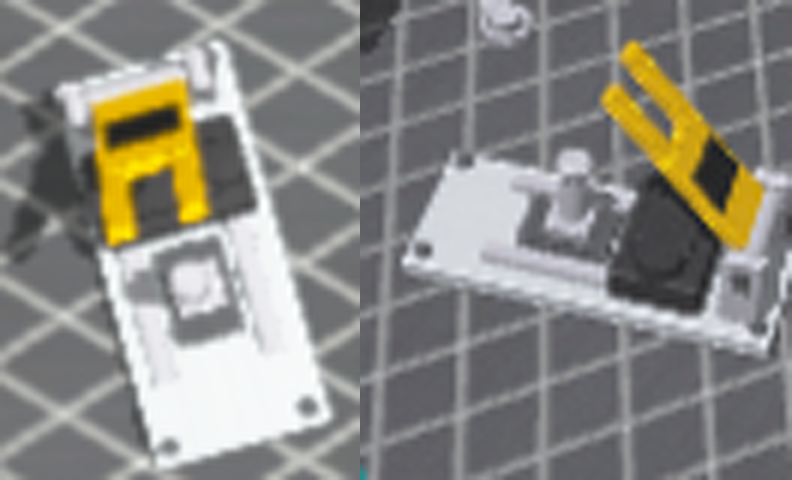

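View pics/clip.png

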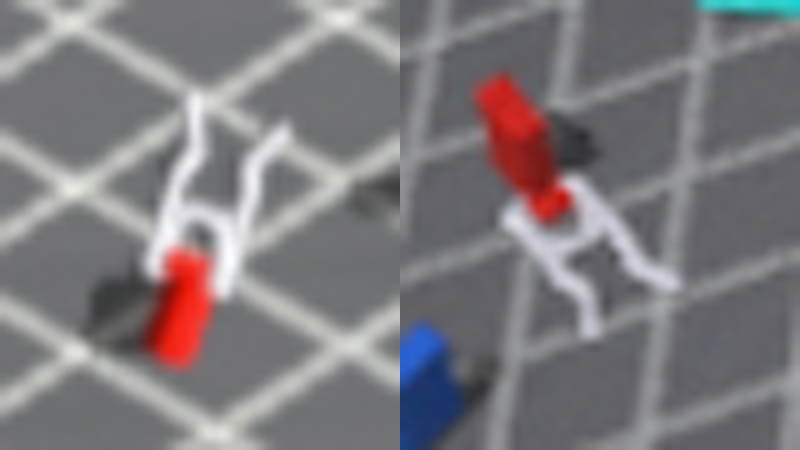

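```bash
cat > fit.py <<'E'
from h import *
from scipy.optimize import least_squares
def fit(C,obs,x0):
    """obs: (cam, (u,v), local xyz) ; pose x,y,yaw on bench"""
    def W(p,L):
        c,s=np.cos(p[2]),np.sin(p[2]);return [p[0]+c*L[0]-s*L[1],p[1]+s*L[0]+c*L[1],L[2]]
    def r(p): return np.concatenate([proj(C[n],W(p,L))[0]-uv for n,uv,L in obs])
    q=least_squares(r,x0,x_scale=[1,1,.01],loss="soft_l1");return q.x,r(q.x).reshape(-1,2).round(1),W
E
cat > m1.py <<'E'
from fit import *
import pickle
C=pickle.load(open("c0.pkl","rb"))
T=lambda u,v:(190+u/6,140+v/6)
S=lambda u,v:(240+(u-360)/6,150+v/6)
for uv in [T(155,465),T(330,415),T(225,40),T(58,90)]: print(atz(C["top"],uv,12).round(1))
print("head top",atz(C["top"],T(196,283),70).round(1),atz(C["scene"],S(575,157),70).round(1))
obs=[("top",T(155,465),(-75,45,12)),("top",T(330,415),(-75,-45,12)),("top",T(225,40),(125,-45,12)),("top",T(58,90),(125,45,12)),
("scene",S(402,262),(-75,-45,12)),("scene",S(445,152),(-75,45,12)),("scene",S(768,345),(125,-45,12))]
p,r,W=fit(C,obs,[580,80,0.2]);print("jig",p,r.tolist())
a=atz(C["top"],T(196,283),70);b=atz(C["scene"],S(575,157),70)
for s in(a,b):
    d=s[:2]-p[:2];c,q=np.cos(p[2]),np.sin(p[2]);print("stud in jig",c*d[0]+q*d[1],-q*d[0]+c*d[1])
# bar: tips mid (top face end): top & scene
T1=tri(ray(C["top"],T(119,240)),ray(C["scene"],S(632,45)));T2=tri(ray(C["top"],T(195,218)),ray(C["scene"],S(608,92)));print("fork tips",T1.round(),T2.round())
T=lambda u,v:(300+u/10,205+v/10)
S=lambda u,v:(172+(u-400)/10,210+v/10)
print("tips",atz(C["top"],T(193,97),5),atz(C["top"],T(287,128),5),atz(C["scene"],S(592,332),5),atz(C["scene"],S(675,285),5))
obs=[("top",T(193,97),(23,11.5+3,4)),("top",T(287,128),(23,-11.5-3,4)),("scene",S(592,332),(23,-14.5,4)),("scene",S(675,285),(23,14.5,4)),
("scene",S(497,88),(-43,0,36)),("top",T(175,345),(-43,0,36))]
p,r,W=fit(C,obs,[500,-100,0]);print("clip",p,r.tolist(),W(p,(-43,0,18)))
E
python3 m1.py
```

```text
[471.  111.5  12. ]
[494.4  24.1  12. ]
[684.1  74.7  12. ]
[660.5 159.5  12. ]
head top [556.2  83.6  70. ] [560.7  88.6  70. ]
jig [5.53798562e+02 8.57989595e+01 2.64854036e-01] [[0.7, 0.4], [0.5, 0.4], [-0.1, -0.7], [-0.8, -0.7], [-0.6, -0.3], [0.9, -0.4], [-0.2, 0.1]]
stud in jig 1.7558803663003735 -2.7456259857359604
stud in jig 7.431611839805822 0.9189020919433077
fork tips [573. 113. 134.] [581.  78. 133.]
tips [ 474.28450934 -197.4275448     5.        ] [ 464.50309505 -225.36603363    5.        ] [ 466.78176278 -223.78043911    5.        ] [ 476.29614939 -197.20147615    5.        ]
clip [ 4.47335226e+02 -2.02149265e+02 -3.54296057e-01] [[-0.3, 0.1], [-0.6, 0.2], [-0.7, -0.2], [-0.5, -0.3], [0.3, 0.7], [0.4, -1.6]] [np.float64(407.00591531913574), np.float64(-187.2312650370671), 18]
```

```bash
cat > go.py <<'E'
from h import *
import sys
def go(target,yaw=None):
    """tool-frame shift to target, after turning about tool x so that the jaw axis lies across `yaw`"""
    s=status.state();R=Ro.from_euler("xyz",s["tcp_rot"]).as_matrix()
    d=np.array(target)-s["eef_pos"]
    print("pos",s["eef_pos"].round(1),"ft",s["ft_force"].round(1),"op",round(s["opening"],3),"t",round(s["t"],2),"q6",s["joints"].round(2))
    print("axes",R.T.round(3).tolist())
    if yaw is not None:
        w=np.array([-np.sin(yaw),np.cos(yaw),0]); 
        for sg in(1,-1):
            a=np.degrees(np.arctan2(-(sg*w)@R[:,1],(sg*w)@R[:,2])) # z'=-sin a*y+cos a*z
            R2=R@Ro.from_rotvec([np.radians(a),0,0]).as_matrix()
            print("turn",a.round(2),"shift before turn",(R.T@d).round(1),"after",(R2.T@d).round(1), "tilt",R2[2].round(3))
    else: print("shift",(R.T@d).round(1))
if __name__=="__main__":
    a=[float(x) for x in sys.argv[1:]];go(a[:3],a[3] if len(a)>3 else None)
E
python3 go.py 605 100 170 0.265
```

```text
pos [ 273.9 -561.6  225.2] ft [-0.1 -0.6  0.3] op 1.003 t 0.1 q6 [-1.22  0.49  1.56  0.    1.09 -0.11]
axes [[-0.0, 0.001, -1.0], [0.899, 0.438, 0.0], [0.438, -0.899, -0.001]]
turn -169.18 shift before turn [  55.6  587.6 -449.4] after [  55.6 -492.8  551.7] tilt [-1.     0.     0.001]
turn 10.82 shift before turn [  55.6  587.6 -449.4] after [  55.6  492.8 -551.7] tilt [-1.    -0.    -0.001]
```

>>> apply_moves(
  increments=[
    [1,0,30,-22,0],
    [1,0,36,-28,0],
    [1,0,36,-28,0],
    [1,0,36,-28,0],
    [1,0,36,-28,0],
    [1,0,36,-28,0],
    [1,0,36,-28,0],
    [1,0,36,-28,0],
    [1,0,36,-28,0],
    [1,0,36,-28,0],
  ],
)

```text
t: 1.1
eef_pos: [472.5, -158.5, 225.6]
tcp_rot: [-1.891, 1.571, -3.008]
ft_force: [-0.1, -0.9, -0.3]
opening: 0.215
```

>>> apply_moves(
  increments=[
    [1,0,36,-28,0],
    [1,0,36,-28,0],
    [1,0,36,-28,0],
    [1,0,36,-28,0],
    [1,0,36,-28,0],
    [1,0,36,-28,0],
    [1,0,17,-13,0],
    [1,0,0,0,5.4],
    [1,0,0,0,5.4],
    [1,0,0,0,0],
  ],
)

```text
t: 2.1
eef_pos: [602.0, 104.8, 225.2]
tcp_rot: [-1.648, 1.57, -2.954]
ft_force: [-0.7, 0.4, -0.4]
opening: 0.004
```

```bash
python3 go.py 605 100 170 0.265; python3 - <<'E'
from h import *
a=cam("top");b=cam("scene")
f=lambda c,x,y:cv2.resize(c["pixels"][y:y+90,x:x+80,::-1],None,fx=5,fy=5,interpolation=cv2.INTER_CUBIC)
cv2.imwrite("pics/press.png",np.hstack([f(a,185,135),f(b,235,120)]))
E
```

```text
pos [602.  104.8 225.2] ft [-0.7  0.4 -0.4] op 0.004 t 2.1 q6 [ 0.06  0.47  1.59 -0.    1.08  1.37]
axes [[-0.001, -0.0, -1.0], [0.965, 0.261, -0.001], [0.261, -0.965, -0.0]]
turn 179.96 shift before turn [55.2  1.7  5.4] after [55.2 -1.7 -5.4] tilt [-1.     0.001  0.   ]
turn -0.04 shift before turn [55.2  1.7  5.4] after [55.2  1.7  5.4] tilt [-1.    -0.001 -0.   ]
```

View pics/press.png

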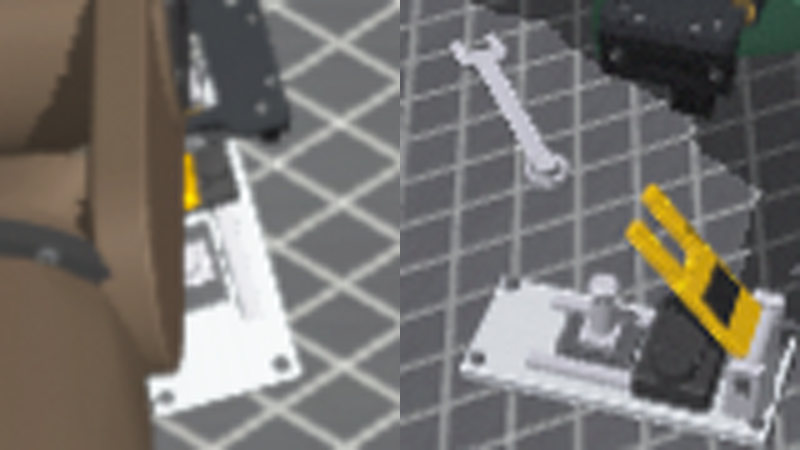

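>>> apply_moves(
  increments=[
    [1,30,2,5,0],
    [1,40,0,0,0],
    [1,10,0,0,0],
    [1,6,0,0,0],
    [1,6,0,0,0],
    [1,6,0,0,0],
    [1,6,0,0,0],
    [1,6,0,0,0],
    [1,6,0,0,0],
    [1,6,0,0,0],
  ],
)

```text
t: 3.2
eef_pos: [604.2, 99.9, 104.2]
tcp_rot: [-1.519, 1.568, -2.825]
ft_force: [-6.6, -2.4, 9.9]
opening: 0.008
```

>>> apply_moves(
  increments=[
    [1,6,0,0,0],
    [1,6,0,0,0],
    [1,6,0,0,0],
    [1,5,0,0,0],
  ],
)

```text
t: 3.6
eef_pos: [605.5, 100.2, 80.3]
tcp_rot: [1.153, 1.57, -0.152]
ft_force: [-1.3, -1.4, 2.4]
opening: 0.006
```

>>> apply_moves(
  increments=[
    [1,6,0,0,0],
    [1,6,0,0,0],
    [1,4,0,0,0],
    [1,2,0,0,0],
    [1,0,0,0,0],
  ],
)

```text
t: 4.1
eef_pos: [605.4, 100.2, 62.2]
tcp_rot: [-1.627, 1.571, -2.933]
ft_force: [0.7, -0.2, -0.1]
opening: 0.006
```

>>> apply_moves(
  increments=[
    [1,1,0,0,0],
    [1,1,0,0,0],
    [1,0,0,0,0],
  ],
)

```text
t: 4.4
eef_pos: [605.6, 100.3, 61.3]
tcp_rot: [1.293, 1.57, -0.013]
ft_force: [-2.6, 0.2, 5.7]
opening: 0.002
```

>>> apply_moves(
  increments=[
    [1,1,0,0,0],
    [1,1,0,0,0],
    [1,0,0,0,0],
    [1,0,0,0,0],
  ],
)

```text
t: 4.8
eef_pos: [605.7, 100.3, 61.1]
tcp_rot: [1.296, 1.569, -0.01]
ft_force: [-7.9, -1.4, 24.7]
opening: 0.0
```

>>> apply_moves(
  increments=[
    [1,-10,0,0,0],
    [0.6,-40,0,0,0],
    [0.6,-40,0,0,0],
    [0.6,-20,0,0,0],
    [0.6,0,0,0,0],
  ],
)

```text
t: 5.3
eef_pos: [606.6, 100.4, 171.9]
tcp_rot: [1.357, 1.565, 0.052]
ft_force: [-0.0, -0.3, 0.2]
opening: 0.284
```

```bash
python3 go.py 407 -187 100 -0.345
```

```text
pos [606.6 100.4 171.9] ft [-0.  -0.3  0.2] op 0.284 t 5.3 q6 [ 0.06  0.53  1.65 -0.    0.96  1.36]
axes [[0.006, 0.0, -1.0], [0.965, 0.262, 0.006], [0.262, -0.965, 0.001]]
turn -145.03 shift before turn [  70.7 -268.4  224.9] after [  70.7   91.1 -338.1] tilt [-1.    -0.005  0.002]
turn 34.97 shift before turn [  70.7 -268.4  224.9] after [ 70.7 -91.1 338.1] tilt [-1.     0.005 -0.002]
```

>>> apply_moves(
  increments=[
    [0.5,0,-30,25,0],
    [0.5,0,-30,25,0],
    [0.5,0,-30,25,0],
    [0.5,0,-30,25,0],
    [0.5,0,-30,25,0],
    [0.5,0,-30,25,0],
    [0.5,0,-30,25,0],
    [0.5,0,-30,25,0],
    [0.5,0,-28,25,0],
    [0.5,0,0,0,7],
  ],
)

```text
t: 6.3
eef_pos: [403.7, -189.6, 167.9]
tcp_rot: [-1.936, 1.57, 2.917]
ft_force: [1.6, 0.3, 0.1]
opening: 0.497
```

>>> apply_moves(
  increments=[
    [0.5,0,0,0,7],
    [0.5,0,0,0,7],
    [0.5,0,0,0,7],
    [0.5,0,0,0,7],
    [0.5,40,0,0,0],
    [0.5,30,0,0,0],
    [0.5,0,0,0,0],
    [0.5,0,0,0,0],
  ],
)

```text
t: 7.1
eef_pos: [405.6, -187.1, 98.5]
tcp_rot: [-1.781, 1.569, 2.586]
ft_force: [-0.2, -0.7, -0.2]
opening: 0.496
```

```bash
python3 go.py 407 -187 60 -0.345;  python3 - <<'E'
from h import *
import pickle
a=cam("top");b=cam("scene");pickle.dump((a,b),open("c1.pkl","wb"))
p=status.state()["eef_pos"];print(proj(a,[407,-187,18]),proj(b,[407,-187,18]))
f=lambda c,x,y:cv2.resize(c["pixels"][y:y+75,x:x+66,::-1],None,fx=6,fy=6,interpolation=cv2.INTER_CUBIC)
cv2.imwrite("pics/grasp.png",np.hstack([f(b,160,180),f(b,245,145)]))
E
```

```text
pos [ 405.6 -187.1   98.5] ft [-0.2 -0.7 -0.2] op 0.496 t 7.1 q6 [-0.58  0.44  2.12 -0.    0.58  1.34]
axes [[-0.001, 0.001, -1.0], [0.941, -0.339, -0.002], [-0.339, -0.941, -0.0]]
turn 179.97 shift before turn [38.5  1.3 -0.5] after [38.5 -1.3  0.5] tilt [-1.     0.002  0.   ]
turn -0.03 shift before turn [38.5  1.3 -0.5] after [38.5  1.3 -0.5] tilt [-1.    -0.002 -0.   ]
[[316.96409978 237.57037073]] [[182.90139152 223.35757057]]
```

View pics/grasp.png

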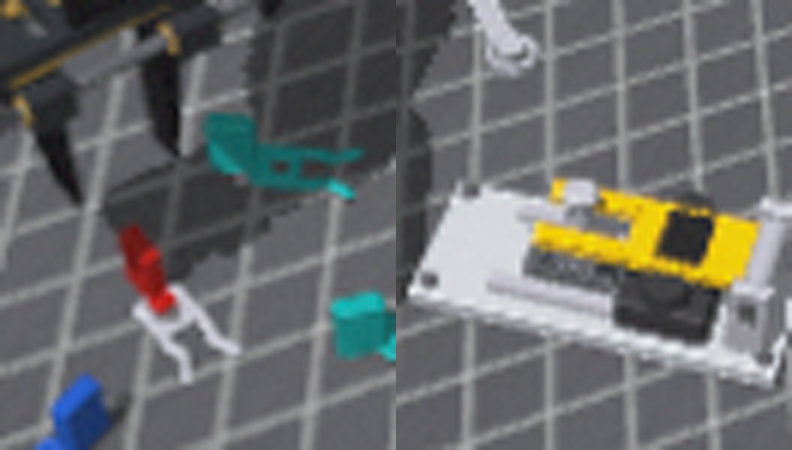

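>>> apply_moves(
  increments=[
    [0.5,30,1,0,0],
    [0.5,25,0,0,0],
    [0.5,15,0,0,0],
    [0.5,10,0,0,0],
    [0.5,4,0,0,0],
    [0.5,0,0,0,0],
  ],
)

```text
t: 7.8
eef_pos: [407.0, -187.7, 15.0]
tcp_rot: [1.255, 1.57, -0.661]
ft_force: [0.4, -0.1, 0.2]
opening: 0.5
```

>>> apply_moves(
  increments=[
    [0.65,0,0,0,0],
    [0.8,0,0,0,0],
    [1,0,0,0,0],
    [1,0,0,0,0],
    [1,0,0,0,0],
    [1,0,0,0,0],
  ],
)

```text
t: 8.4
eef_pos: [406.7, -187.6, 14.8]
tcp_rot: [1.164, 1.571, -0.752]
ft_force: [-0.4, 0.8, 3.5]
opening: 0.127
```

>>> apply_moves(
  increments=[
    [1,-15,0,0,0],
    [1,-35,0,0,0],
    [1,-35,0,0,0],
    [1,0,0,0,-7],
    [1,0,0,0,-7],
    [1,0,0,0,-7],
    [1,0,0,0,-7],
    [1,0,0,0,-7],
    [1,0,0,0,0],
  ],
)

```text
t: 9.3
eef_pos: [406.6, -187.4, 99.5]
tcp_rot: [-2.188, 1.57, 2.792]
ft_force: [0.0, -0.0, -0.2]
opening: 0.126
```

```bash
python3 go.py 448 58 100 0.265
```

```text
pos [ 406.6 -187.4   99.5] ft [ 0.  -0.  -0.2] op 0.126 t 9.3 q6 [-0.58  0.44  2.11 -0.    0.59  0.72]
axes [[-0.0, 0.0, -1.0], [0.965, 0.264, -0.0], [0.264, -0.965, -0.0]]
turn -179.88 shift before turn [  -0.5  104.8 -225.8] after [  -0.5 -104.3  226. ] tilt [-1.  0.  0.]
turn 0.12 shift before turn [  -0.5  104.8 -225.8] after [  -0.5  104.3 -226. ] tilt [-1. -0. -0.]
```

>>> apply_moves(
  increments=[
    [1,0,12,-28,0],
    [1,0,15,-33,0],
    [1,0,15,-33,0],
    [1,0,15,-33,0],
    [1,0,15,-33,0],
    [1,0,15,-33,0],
    [1,0,15,-33,0],
    [1,0,2,0,0],
    [1,0,0,0,0],
    [1,0,0,0,0],
  ],
)

```text
t: 10.3
eef_pos: [447.6, 57.3, 99.5]
tcp_rot: [-1.404, 1.57, -2.712]
ft_force: [0.4, -0.2, -0.6]
opening: 0.122
```

>>> apply_moves(
  increments=[
    [1,20,0,0,0],
    [1,11,0,0,0],
    [1,0,0,0,0],
    [1,0,0,0,0],
  ],
)

```text
t: 10.7
eef_pos: [447.7, 57.3, 68.6]
tcp_rot: [-1.743, 1.57, -3.05]
ft_force: [0.4, 0.3, -0.5]
opening: 0.124
```

```bash
python3 - <<'E'
from h import *
import pickle
a=cam("top");b=cam("scene");pickle.dump((a,b),open("c2.pkl","wb"))
print(status.state()["eef_pos"])
f=lambda c,x,y:cv2.resize(c["pixels"][y:y+75,x:x+66,::-1],None,fx=6,fy=6,interpolation=cv2.INTER_CUBIC)
cv2.imwrite("pics/appr.png",np.hstack([f(a,195,155),f(b,228,147)]))
E
```

```text
[447.99822429  57.58924746  69.0454416 ]
```

View pics/appr.png

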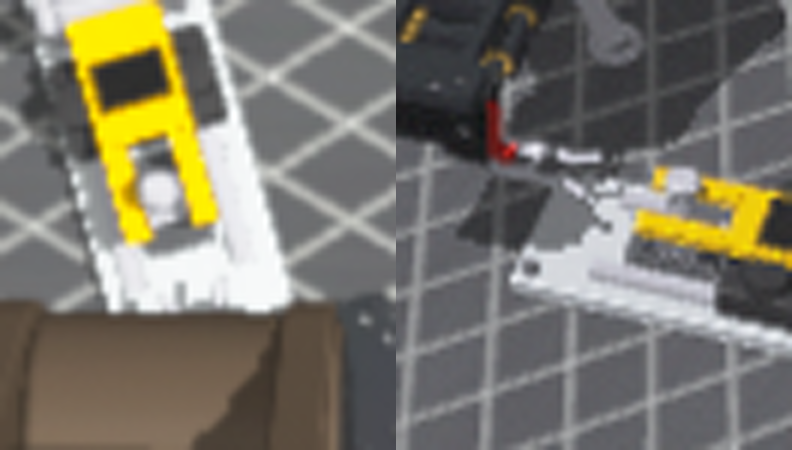

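```bash
python3 - <<'E'
from h import *
import pickle
a,b=pickle.load(open("c2.pkl","rb"))
T=lambda u,v:(195+u/6,155+v/6);S=lambda u,v:(228+(u-396)/6,147+v/6)
yaw=.265;ex=np.array([np.cos(yaw),np.sin(yaw),0]);ey=np.array([-ex[1],ex[0],0])
O=np.array([554,86,0.]);J=lambda X:np.array([(X-O)@ex,(X-O)@ey,X[2]]).round(1)
print("head top/scene",J(atz(a,T(157,191),70)),J(atz(b,S(683,172),70)),"tri",J(tri(ray(a,T(157,191)),ray(b,S(683,172)))))
for n,uv in(("near",S(607,225)),("far",S(612,157))): print(n,J(atz(b,uv,57)))
tab=np.array([448,57.5,57]);print("tab J",J(tab),"pred tips px",proj(b,[tab+66*ex-14.5*ey,tab+66*ex+14.5*ey]),"seen",S(607,225),S(612,157))
# prongs at z50: outer edges near end, width 46 -> axis
print("prong ends mid top (z50)",J(atz(a,T(138,242),50)),J(atz(a,T(205,222),50)))
print("bar outer edges",J(atz(a,T(68,20),50)),J(atz(a,T(163,3),50)), J(atz(a,T(127,243),50)),J(atz(a,T(218,220),50)))
print("scene prong ends",J(atz(b,S(638,228),50)),J(atz(b,S(655,178),50)))
E
```

```text
head top/scene [ 3.6  1.  70. ] [ 6.6  3.  70. ] tri [ 5.2  1.6 70.5]
near [-23.3 -33.9  57. ]
far [-35.8  15.9  57. ]
tab J [-109.8    0.3   57. ] pred tips px [[258.76863752 178.90203649]
 [261.49590976 172.88354383]] seen (263.1666666666667, 184.5) (264.0, 173.16666666666666)
prong ends mid top (z50) [-15.2  18.3  50. ] [-14.9 -15.5  50. ]
bar outer edges [98.6 22.1 50. ] [ 93.5 -24.7  50. ] [-14.2  23.5  50. ] [-15.8 -21.8  50. ]
scene prong ends [ -9.3 -24.3  50. ] [-11.4  14.5  50. ]
```

```bash
python3 - <<'E'
from h import *
import pickle
a,b=pickle.load(open("c2.pkl","rb"))
x,y,w,h=235,160,46,40
im=cv2.resize(b["pixels"][y:y+h,x:x+w,::-1],None,fx=16,fy=16,interpolation=cv2.INTER_LANCZOS4)
yaw=.265;ex=np.array([np.cos(yaw),np.sin(yaw),0]);ey=np.array([-ex[1],ex[0],0])
tab=np.array([448,57.5,57.])
for X in(tab+66*ex-14.5*ey,tab+66*ex+14.5*ey,tab+50*ex-8.2*ey,tab+50*ex+8.2*ey,tab+43*ex,tab-13*ex+[0,0,33],tab+13*ex+[0,0,33]):
    u=(proj(b,X)[0]-[x,y]+.5)*16;cv2.circle(im,tuple(int(v) for v in u),4,(255,0,255),1)
cv2.imwrite("pics/tips.png",im)
E
```

```text
(no output)
```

View pics/tips.png

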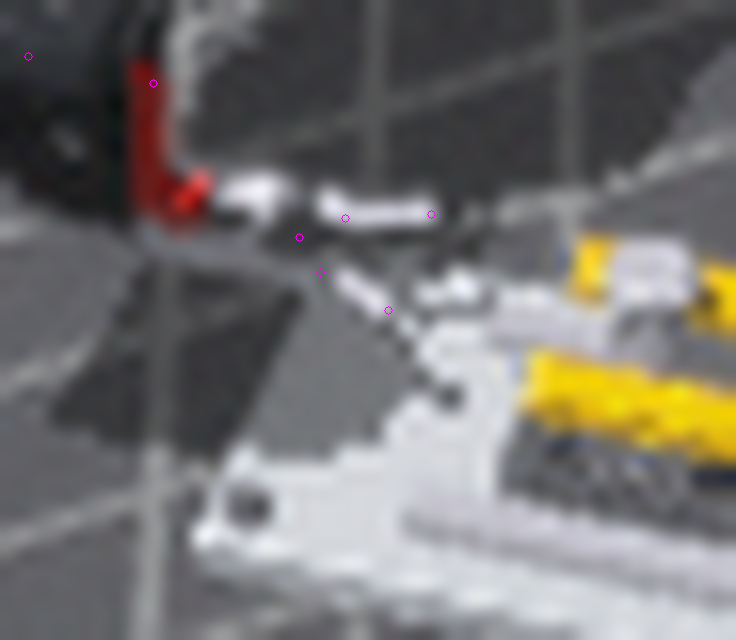

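>>> apply_moves(
  increments=[
    [1,1,5,-1.5,0],
    [1,0,10,0,0],
    [1,0,10,0,0],
    [1,0,5,0,0],
    [1,0,0,0,0],
  ],
)

```text
t: 11.3
eef_pos: [477.2, 67.4, 67.6]
tcp_rot: [1.137, 1.57, -0.168]
ft_force: [-0.3, 0.1, -1.5]
opening: 0.126
```

>>> apply_moves(
  increments=[
    [1,0,3,0,0],
    [1,0,3,0,0],
    [1,0,3,0,0],
    [1,0,3,0,0],
    [1,0,2,0,0],
    [1,0,2,0,0],
    [1,0,0,0,0],
  ],
)

```text
t: 12.0
eef_pos: [492.0, 71.4, 67.6]
tcp_rot: [0.712, 1.571, -0.594]
ft_force: [0.8, 0.3, -0.5]
opening: 0.125
```

>>> apply_moves(
  increments=[
    [1,0,2,0,0],
    [1,0,2,0,0],
    [1,0,2,0,0],
    [1,0,2,0,0],
    [1,0,0,0,0],
  ],
)

```text
t: 12.5
eef_pos: [499.8, 73.5, 67.6]
tcp_rot: [1.011, 1.57, -0.294]
ft_force: [0.8, -1.0, -0.4]
opening: 0.124
```

>>> apply_moves(
  increments=[
    [1,0,1,0,0],
    [1,0,1,0,0],
    [1,0,0,0,0],
  ],
)

```text
t: 12.8
eef_pos: [501.5, 74.0, 67.6]
tcp_rot: [0.712, 1.571, -0.593]
ft_force: [0.7, 0.5, -1.4]
opening: 0.124
```

>>> apply_moves(
  increments=[
    [1,0,1,0,0],
    [1,0,1,0,0],
    [1,0,0,0,0],
  ],
)

```text
t: 13.1
eef_pos: [503.1, 74.4, 67.5]
tcp_rot: [-1.608, 1.57, -2.914]
ft_force: [-1.2, -1.4, -0.7]
opening: 0.125
```

>>> apply_moves(
  increments=[
    [1,0,1,0,0],
    [1,0,1,0,0],
    [1,0,0,0,0],
  ],
)

```text
t: 13.4
eef_pos: [505.3, 75.0, 67.5]
tcp_rot: [-1.472, 1.571, -2.778]
ft_force: [-2.1, -2.4, -0.8]
opening: 0.123
```

>>> apply_moves(
  increments=[
    [1,0,1,0,0],
    [1,0,1,0,0],
    [1,0,0,0,0],
  ],
)

```text
t: 13.7
eef_pos: [507.3, 75.6, 67.6]
tcp_rot: [-0.075, 1.571, -1.38]
ft_force: [-2.4, -2.4, -1.8]
opening: 0.127
```

>>> apply_moves(
  increments=[
    [1,0,1,0,0],
    [1,0,1,0,0],
    [1,0,0,0,0],
  ],
)

```text
t: 14.0
eef_pos: [509.3, 76.1, 67.6]
tcp_rot: [0.926, 1.571, -0.38]
ft_force: [-1.5, -1.6, -1.1]
opening: 0.127
```

>>> apply_moves(
  increments=[
    [1,0,1,0.7,0],
    [1,0,1,0,0],
    [1,0,0,0,0],
  ],
)

```text
t: 14.3
eef_pos: [511.3, 76.1, 67.6]
tcp_rot: [3.012, 1.571, 1.707]
ft_force: [-2.0, 1.5, -0.5]
opening: 0.127
```

>>> apply_moves(
  increments=[
    [1,0,1,0,0],
    [1,0,1,0,0],
    [1,0,0,0,0],
  ],
)

```text
t: 14.6
eef_pos: [513.2, 76.6, 67.6]
tcp_rot: [-1.75, 1.571, -3.055]
ft_force: [-3.6, 2.7, -1.2]
opening: 0.127
```

>>> apply_moves(
  increments=[
    [1,0,1,-0.4,0],
    [1,0,1,0,0],
    [1,0,0,0,0],
  ],
)

```text
t: 14.9
eef_pos: [514.4, 77.2, 67.4]
tcp_rot: [-1.647, 1.569, -2.953]
ft_force: [-5.8, -0.8, -0.6]
opening: 0.127
```

>>> apply_moves(
  increments=[
    [1,0,1,0,0],
    [1,0,1,0,0],
    [1,0,0,0,0],
  ],
)

```text
t: 15.2
eef_pos: [515.5, 77.6, 67.1]
tcp_rot: [-1.702, 1.567, -3.008]
ft_force: [-7.7, -1.4, -1.6]
opening: 0.124
```

>>> apply_moves(
  increments=[
    [1,0,1,0,0],
    [1,0,0,0,0],
  ],
)

```text
t: 15.4
eef_pos: [516.2, 77.8, 67.1]
tcp_rot: [-1.702, 1.566, -3.008]
ft_force: [-9.4, -2.2, -1.1]
opening: 0.127
```

>>> apply_moves(
  increments=[
    [1,0,1,0,0],
    [1,0,0,0,0],
  ],
)

```text
t: 15.6
eef_pos: [517.1, 78.0, 67.0]
tcp_rot: [-1.707, 1.566, -3.013]
ft_force: [-7.8, -1.8, -3.1]
opening: 0.127
```

>>> apply_moves(
  increments=[
    [1,0,1,0,0],
    [1,0,0,0,0],
  ],
)

```text
t: 15.8
eef_pos: [519.2, 78.4, 67.3]
tcp_rot: [-1.656, 1.569, -2.962]
ft_force: [-3.1, 1.3, -1.6]
opening: 0.123
```

>>> apply_moves(
  increments=[
    [1,0,1,0,0],
    [1,0,0,0,0],
  ],
)

```text
t: 16.0
eef_pos: [522.3, 79.1, 68.0]
tcp_rot: [1.378, 1.568, 0.072]
ft_force: [1.8, 4.3, -0.7]
opening: 0.126
```

>>> apply_moves(
  increments=[
    [1,0,1,-0.4,0],
    [1,0,0,0,0],
  ],
)

```text
t: 16.2
eef_pos: [522.4, 79.5, 67.9]
tcp_rot: [1.196, 1.569, -0.109]
ft_force: [1.4, 0.7, -0.4]
opening: 0.127
```

>>> apply_moves(
  increments=[
    [1,0,1,0,0],
    [1,0,0,0,0],
  ],
)

```text
t: 16.4
eef_pos: [522.8, 79.8, 67.7]
tcp_rot: [0.68, 1.57, -0.626]
ft_force: [0.9, 0.1, -0.7]
opening: 0.124
```

>>> apply_moves(
  increments=[
    [1,0,1,0,0],
    [1,0,0,0,0],
  ],
)

```text
t: 16.6
eef_pos: [523.6, 80.1, 67.5]
tcp_rot: [-1.447, 1.57, -2.753]
ft_force: [-0.2, -0.1, -1.2]
opening: 0.127
```

>>> apply_moves(
  increments=[
    [1,0,1,0,0],
    [1,0,0,0,0],
  ],
)

```text
t: 16.8
eef_pos: [524.6, 80.4, 67.6]
tcp_rot: [-1.052, 1.571, -2.358]
ft_force: [-1.0, -0.1, -0.1]
opening: 0.126
```

>>> apply_moves(
  increments=[
    [1,0,1,0,0],
    [1,0,0,0,0],
  ],
)

```text
t: 17.0
eef_pos: [525.2, 80.6, 67.5]
tcp_rot: [-1.651, 1.57, -2.957]
ft_force: [-2.0, -0.8, -0.5]
opening: 0.122
```

>>> apply_moves(
  increments=[
    [1,0,1,0,0],
    [1,0,0,0,0],
  ],
)

```text
t: 17.2
eef_pos: [526.1, 80.9, 67.5]
tcp_rot: [-1.689, 1.57, -2.995]
ft_force: [-3.4, -1.0, -0.7]
opening: 0.124
```

>>> apply_moves(
  increments=[
    [1,0,1,0,0],
    [1,0,0,0,0],
  ],
)

```text
t: 17.4
eef_pos: [526.7, 81.1, 67.4]
tcp_rot: [-1.699, 1.569, -3.004]
ft_force: [-6.3, -1.5, 1.5]
opening: 0.126
```

>>> apply_moves(
  increments=[
    [1,0,1,0,0],
    [1,0,0,0,0],
  ],
)

```text
t: 17.6
eef_pos: [527.2, 81.2, 67.4]
tcp_rot: [-1.708, 1.568, -3.014]
ft_force: [-7.6, -2.3, 1.9]
opening: 0.121
```

>>> apply_moves(
  increments=[
    [1,0,1,0,0],
    [1,0,0,0,0],
  ],
)

```text
t: 17.8
eef_pos: [527.6, 81.4, 67.2]
tcp_rot: [-1.725, 1.566, -3.03]
ft_force: [-9.2, -4.3, 2.5]
opening: 0.126
```

>>> apply_moves(
  increments=[
    [1,1,-2,0,0],
    [1,1,-1,0,0],
    [1,0,0,0,0],
  ],
)

```text
t: 18.1
eef_pos: [526.2, 80.9, 65.4]
tcp_rot: [-1.687, 1.57, -2.993]
ft_force: [-3.8, -1.2, -1.1]
opening: 0.123
```

```bash
python3 - <<'E'
from h import *
import pickle
a=cam("top");b=cam("scene");pickle.dump((a,b),open("c3.pkl","wb"))
f=lambda c,x,y:cv2.resize(c["pixels"][y:y+50,x:x+50,::-1],None,fx=8,fy=8,interpolation=cv2.INTER_CUBIC)
cv2.imwrite("pics/home.png",np.hstack([f(a,200,155),f(b,245,155)]))
E
```

```text
(no output)
```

View pics/home.png

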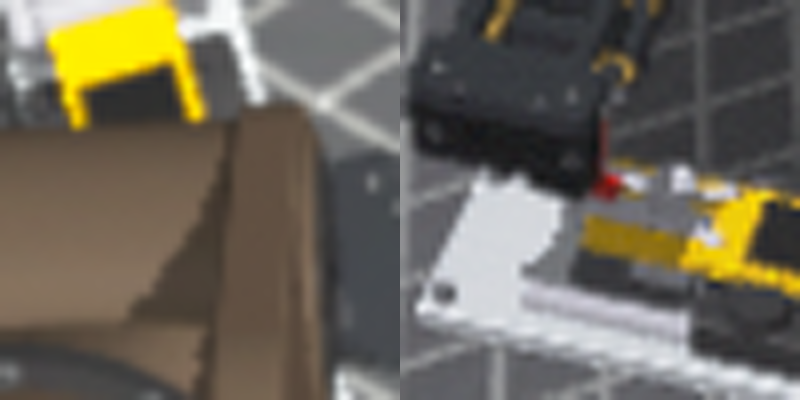

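>>> apply_moves(
  increments=[
    [1,0,-0.7,0,0],
    [0.85,0,0,0,0],
    [0.75,0,0,0,0],
    [0.6,0,0,0,0],
    [0.5,0,0,0,0],
    [0.5,0,0,0,0],
  ],
)

```text
t: 18.8
eef_pos: [526.0, 80.7, 65.7]
tcp_rot: [1.191, 1.57, -0.114]
ft_force: [0.8, 0.6, 0.3]
opening: 0.429
```

>>> apply_moves(
  increments=[
    [0.5,-15,0,0,0],
    [0.5,-35,0,0,0],
    [0.5,-40,0,0,0],
    [0.5,-40,0,0,0],
    [0.5,0,-40,0,0],
    [0.5,0,-40,20,0],
    [0.5,0,0,40,0],
    [0.5,0,0,40,0],
    [0.5,0,0,40,0],
    [0.5,0,0,40,0],
  ],
)

```text
t: 19.8
eef_pos: [496.1, -115.6, 195.9]
tcp_rot: [0.9, 1.57, -0.405]
ft_force: [1.8, -0.3, -0.2]
opening: 0.496
```

```bash
python3 - <<'E'
from h import *
import pickle
a=cam("top");b=cam("scene");pickle.dump((a,b),open("c4.pkl","wb"))
f=lambda c,x,y:cv2.resize(c["pixels"][y:y+50,x:x+50,::-1],None,fx=8,fy=8,interpolation=cv2.INTER_CUBIC)
cv2.imwrite("pics/final.png",np.hstack([f(a,200,160),f(b,250,150)]))
print(status.state()["eef_pos"])
E
```

```text
[ 496.96246587 -117.66452766  195.57789117]
```

View pics/final.png

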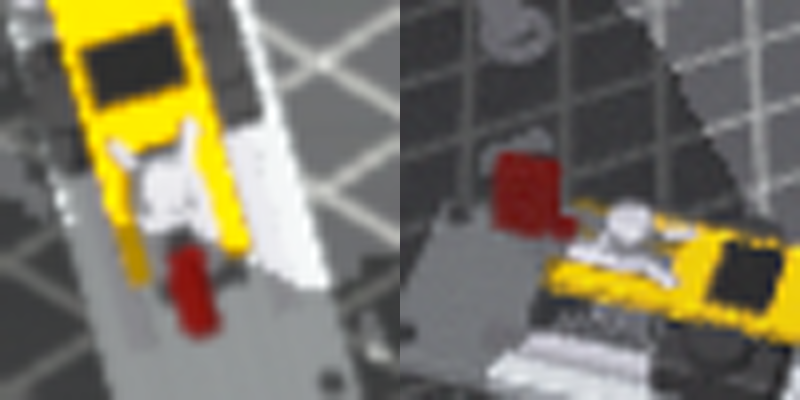

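```bash
python3 - <<'E'
from h import *
import pickle
a,b=pickle.load(open("c4.pkl","rb"))
T=lambda u,v:(200+u/8,160+v/8);S=lambda u,v:(250+(u-400)/8,150+v/8)
yaw=.265;ex=np.array([np.cos(yaw),np.sin(yaw),0]);ey=np.array([-ex[1],ex[0],0])
O=np.array([554,86,0.]);J=lambda X:np.array([(X-O)@ex,(X-O)@ey,X[2]]).round(1)
print("top tips",J(atz(a,T(116,146),54)),J(atz(a,T(189,128),54)),"head",J(atz(a,T(168,190),70)))
print("scene tips",J(atz(b,S(670,280),54)),J(atz(b,S(690,235),54)),"head",J(atz(b,S(630,217),70)))
print("tab top",J(atz(a,T(195,315),86)))
print("tab scene corners",J(tri(ray(a,T(190,290)),ray(b,S(528,192)))))
E
```

```text
top tips [34.9 14.3 54. ] [ 33.8 -12.9  54. ] head [12.2 -0.9 70. ]
scene tips [ 37.4 -13.6  54. ] [38.4 13.  54. ] head [17.  -0.6 70. ]
tab top [-34.6   0.4  86. ]
tab scene corners [-24.5   1.   70. ]
```

```bash
python3 -c "
from cell import env
print(env.job_done())"
```

```text
the job is handed in; nothing more can be done
None
```

The bar is down, the red-tabbed clip is snapped onto the stud's neck and released, and the job is handed in. It took about 20 s of the 72 s allowed. No verdict was reported.

- **Bar:** I pressed near the pad until it met a solid stop at about 25 N, with the fingertips at 50 mm. The later pictures show it level.
- **Clip:** The stud slid away under roughly 3 N before it met its stop. The push then peaked at about 10 N and dropped to a slight forward pull, which was the snap. It rose again to about 10 N when the cross-piece met the stud. At no reading did it come near 25 N.
- **Last checks:** In the final pictures the legs lie either side of the head, aligned with the jig.
    - **Along the jig:** the tips stand 22.2 mm (top camera) and 20.9 mm (scene camera) beyond the head, against 23 mm nominal. That puts the clip about 1 to 2 mm short of home, inside the 3 mm limit.
    - **Across the jig:** the offsets are 1.6 mm (top) and 0.3 mm (scene).
- **Not fully confirmed:** The two cameras disagree by about 4 to 5 mm on absolute position along the jig. I therefore relied on distances between parts in the same picture and on the felt contact. I did not measure the clip's height or tilt after letting go. I did not check the bystanders afterwards, but I felt no contact with any of them.

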